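# Sweep loose bearing rings into the parts pan

### The arm

A 6-joint arm with a two-finger parallel gripper is mounted at the origin on the work surface. World frame = base frame: x ahead of the robot, y to its left, z up, the work surface at z = 0. Lengths are in m, angles in rad, forces in N, time in s.
With the tool pointing down it reaches from about 0.325 to 0.775 m from the base axis. Payload 9.3 kg.
Tool frame: the origin (TCP) lies midway between the tips of the shut fingers; the grasp point (between the pads) lies 19 mm behind it; z points along the fingers, y is the line along which they close (so a half turn about z gives the same grasp; the last joint's range is limited). The gripper opens to 85 mm and grips with 20 to 120 N. Pads are 22 mm wide; open, the fingers measure 114 mm over their backs; the gripper's body (76 mm by 85 mm) begins 54 mm behind the grasp point. The pads swing forward as they close: fully open they stand 13 mm farther back than shut.
Start: joints at [-1.48, 0.259, 0.021, 1.334, 0, 1.418], TCP at [0.133, -0.534, 0.204] pointing down, gripper open.
Joint ranges: [-3.04, 3.04], [-0.91, 1.82], [-1.04, 1.36], [-1.92, 1.95], [-1.52, 1.45], [-3.14, 3.14]. Speed limits (rad/s): [2.22, 2.22, 2.79, 3.14, 3.14, 3.14].

### API

Orientations are given as a unit quaternion [w, x, y, z].
In Python, from bench import manip, read_camera gives the robot as it stands. The module is installed in compiled form; this text tells all that it offers.
- The arm moves only by the tool drive_tool, never from a script. Its argument "plan" is a list of rows, each an object of numbers: "dx", "dy", "dz": the shift along the tool's x, y, z in cm; "spin": the turn about the tool's z in rad. A call has 1 to 12 rows; each row is the pose to reach, as a shift and turn from the pose commanded when the call began, along the tool's axes at that moment; what a row does not reach only later rows make up. A row lasts 1/8 s, in which the tool goes at most 62.5 mm and 10.7 degrees, less where a joint would pass 70% of its speed; a pose out of reach is approached as far as the arm can. A call with a gripper value outside its range is refused whole. "hand" is the opening, from 0 (shut) to 1 (fully open), set as the call begins (left out, the last holds). The fingers move at their own pace and stop on an object; "force" is the grip in N (left out, the last holds). Time passes only in rows, so rows that repeat a pose let the fingers close. It gives the time, the measured TCP pose, the force, the opening and the grip force at its end, in the units of the state.
- manip.state(): the state, without advancing time (a new reading comes with each control period).
- read_camera(name): name is "scene" or "top" or "wrist"; returns a dict with "img" (384x512x3 uint8, blue, green, red), "vertical_fov" (degrees; the focal length in pixels is half the picture's height over the tangent of half this angle, whatever the lens; pixels are square), "cx", "cy" (the principal point, pixels), "pose" (4x4, takes a point from camera to world coordinates); the wrist camera has in their place "T_tool_cam" (4x4, takes a point from camera to tool coordinates, whose origin is the TCP and whose axes are the flange's). Camera axes: x right, y up, looking along -z (the intrinsics and any distortion apply to the point x, -y, -z); pixel columns grow to the right and rows downward; lengths in m; the calibration is good to about 2 mm. A picture is of the moment at which its call begins: read the wrist's pose just before it. There is no depth.
- manip.hand_in(): hands the job in; it is judged then, once.
The state is a dict: "time_s": time; "q": joint angles; "qd": joint speeds; "effort": joint torques, N m; "tcp_pos": TCP position; "orientation": TCP orientation; "contact_force": force on the tool from outside, world axes, zero at the start; "moment": the same for the moment, N m; "finger_gap": finger opening in m; "finger_force": force on a finger pad.
Only numpy, scipy, OpenCV 4.12 (cv2) and the standard library are available. Lean on these libraries where they do the work, as an engineer would, in place of code of your own. Each camera call takes 0.05 s, during which the arm holds its last target. There are 200 camera calls.

### The job

Clear the bench: with your fingertips, sweep all three loose steel rings along the bench, up over the low lip and into the open-fronted parts pan, so that each ring lies completely inside it. Only sweep them: do not pick the rings up, and do not flick them. Leave the machined foot, the tin and the platter bearing where they are.

Things in the scene. Friction and masses are not known exactly. Their poses are not given: they have to be found in the camera images.
- pan: Parts pan of dark sheet steel, open in front and on top, screwed to the bench, 200 mm wide, 170 mm deep. Origin: on the bench, middle of the lip's front edge. y points into the pan (mouth to back wall), x along the mouth. The mouth faces the robot's right (world -y) within about 20 degrees. The lip is a ramp over the full width, from bench level at y = 0 to 2 mm at y = 15 mm; the floor behind it is level.
- pan_floor (a point): Middle of the pan's level floor, 91 mm inside the lip's front edge and 2 mm above the bench; axes as the pan's. The inner faces of the 3 mm side walls are 97 mm to either side, that of the back wall 76 mm further in. Walls are 30 mm high; the side walls taper down to 6 mm over the 50 mm next to the mouth. Two screw ears stick out 22 mm behind the pan.
- ring_a: one of three identical loose rings, bright turned steel, 40 mm outside diameter, 20 mm bore, 15 mm high, about 110 g, lying flat on the bench (on one end face). They slide, they do not roll. Origin: on the ring's axis at its underside; z is the ring's axis, up.
- ring_b: one of three identical loose rings, bright turned steel, 40 mm outside diameter, 20 mm bore, 15 mm high, about 110 g, lying flat on the bench (on one end face). They slide, they do not roll. Origin: on the ring's axis at its underside; z is the ring's axis, up.
- ring_c: one of three identical loose rings, bright turned steel, 40 mm outside diameter, 20 mm bore, 15 mm high, about 110 g, lying flat on the bench (on one end face). They slide, they do not roll. Origin: on the ring's axis at its underside; z is the ring's axis, up.
- foot: Machined aluminium turntable foot, a waisted round solid 44 mm in diameter and 38 mm high, standing loose on the bench; it must stay. Origin: centre of its underside.
- tin: Small round aluminium grease tin with a white screw lid, 50 mm in diameter and 34 mm high, standing loose on the bench; it must stay. Origin: centre of its underside.
- bearing: Platter bearing: a stepped aluminium flange 80 mm in diameter with a thin upright spindle, resting on a short cardboard tube; 65 mm high in all, loose, standing on the far side of the work; it must stay. Origin: centre of its underside.

How it is judged:
By the outcome, as a careful person would: the job done as asked, in the order asked, and still so for the second after the job is handed in, with the robot touching nothing.
It also fails if it takes over 72 s, if anything falls off the work surface, if the arm or the gripper's body presses on something with over 40 N, if the wrist force passes 120 N, or if a joint passes its speed limit or range.

## Working session

There is one attempt and no reset: what is moved stays moved. The work goes in short steps, Python scripts to look and compute and a tool call to move; the robot and the scene stay as the last step left them, time stands still between calls to the robot, and variables do not carry over. Pictures are saved under pics/ and viewed, at most 12 in all, crops included, and the job is handed in when it is done.

Besides the shell and the picture viewer there is one more tool, called after ">>>" as a command line: name --argument value ..., lists and objects as JSON in quotes. drive_tool: Moves the arm, as the interface text tells. Its arguments: {"type":"object","properties":{"plan":{"type":"array","items":{"type":"object","properties":{"dx":{"type":"number"},"dy":{"type":"number"},"dz":{"type":"number"},"spin":{"type":"number"}}}},"hand":{"type":"number"},"force":{"type":"number"}},"required":["plan"]}

```bash
mkdir -p pics; python3 - <<'E'
from bench import manip, read_camera
import cv2, numpy as np
s=manip.state(); print({k:np.round(v,3).tolist() for k,v in s.items()})
for n in("scene","top"):
    c=read_camera(n); cv2.imwrite(f"pics/{n}1.png",c["img"]); print({k:(v if not hasattr(v,'shape') else np.round(v,4).tolist()) for k,v in c.items() if k!="img"})
E
```

```text
{'time_s': 0.0, 'q': [-1.48, 0.259, 0.021, 1.334, -0.0, 1.418], 'qd': [0.0, -0.001, 0.003, -0.001, 0.002, -0.002], 'effort': [-0.001, -55.564, 34.453, 0.014, -0.0, -0.0], 'tcp_pos': [0.133, -0.533, 0.203], 'orientation': [-0.001, 0.993, 0.122, 0.0], 'contact_force': [0.01, 0.369, 0.2], 'moment': [0.051, 0.003, 0.011], 'finger_force': 0.0, 'finger_gap': 0.085}
{'vertical_fov': 52.57577807743873, 'cx': 257.32034606575706, 'cy': 190.4753904480813, 'pose': [[-0.0606, -0.6491, 0.7583, 1.1864], [0.9982, -0.0395, 0.046, 0.0501], [0.0001, 0.7597, 0.6503, 0.5931], [0.0, 0.0, 0.0, 1.0]]}
{'vertical_fov': 53.34689858985757, 'cx': 252.1523315658893, 'cy': 195.0998742599098, 'pose': [[-0.0008, 0.9876, -0.1568, 0.4265], [-0.9999, 0.0008, 0.0101, 0.0046], [0.0101, 0.1568, 0.9876, 0.8061], [0.0, 0.0, 0.0, 1.0]]}
```

View pics/top1.png

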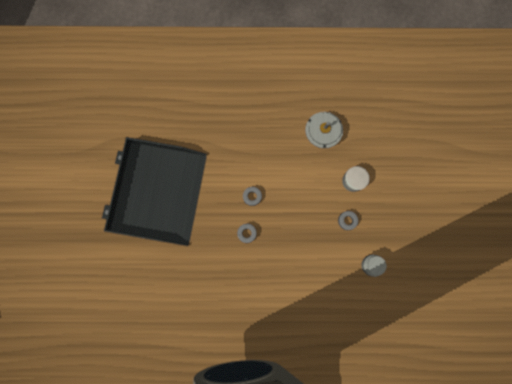

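View pics/scene1.png

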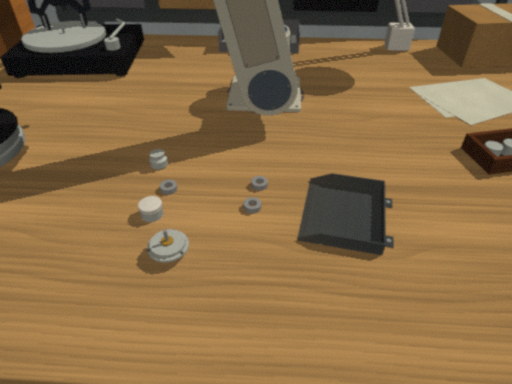

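The top view shows the pan at the left with its mouth facing right: near lip corners at about (207,152) and (188,245). The rings are at (253,196), (247,233) and (348,220), the last one between the tin (357,178) and the foot (374,265). The bearing is at (324,129). The scene view agrees.

```bash
cat > h.py <<'E'
from bench import manip, read_camera
import cv2, numpy as np
def ray(c,uv,z):
    f=c["img"].shape[0]/2/np.tan(np.radians(c["vertical_fov"])/2); P=c["pose"]
    d=P[:3,:3]@np.array([(uv[0]-c["cx"])/f,-(uv[1]-c["cy"])/f,-1]); o=P[:3,3]
    return (o+d*(z-o[2])/d[2])[:2]
def proj(c,p):
    f=c["img"].shape[0]/2/np.tan(np.radians(c["vertical_fov"])/2); P=c["pose"]
    q=P[:3,:3].T@(np.array(p)-P[:3,3]); return np.array([c["cx"]+f*q[0]/-q[2],c["cy"]-f*q[1]/-q[2]])
def blob(c,uv,r=15):
    u,v=uv; w=c["img"][v-r:v+r+1,u-r:u+r+1]; s=cv2.cvtColor(w,cv2.COLOR_BGR2HSV)[...,1]
    m=(s<70).astype(np.uint8); n,l,st,ce=cv2.connectedComponentsWithStats(m)
    k=1+np.argmax(st[1:,4]); x,y,ww,hh=st[k,:4]
    return np.array([u-r+x+(ww-1)/2,v-r+y+(hh-1)/2]),(ww,hh),st[k,4]
E
python3 - <<'E'
from h import *
T=read_camera("top");S=read_camera("scene")
for n,ut,us,z,r in(("r1",(253,196),(252,206),.0075,14),("r2",(247,233),(260,184),.0075,14),("r3",(348,220),(168,187),.0075,14),("tin",(357,178),(150,208),.017,18),("foot",(374,265),(158,159),.019,17),("bear",(324,129),(168,245),.03,26)):
    for nm,c,uv in(("T",T,ut),("S",S,us)):
        b=blob(c,uv,r); print(n,nm,b, ray(c,b[0],z).round(4))
for uv,z in(((207,152),.006),((188,245),.006),((127,138),.03),((106,231),.03)): print(uv,ray(T,uv,z).round(4))
for uv,z in(((299,241),.006),((310,184),.006)): print("S",uv,ray(S,uv,z).round(4))
cv2.imwrite("pics/z.png",cv2.resize(T["img"][100:290,90:290],None,fx=3,fy=3,interpolation=cv2.INTER_CUBIC))
E
```

```text
r1 T (array([252., 196.]), (np.int32(19), np.int32(19)), np.int32(227)) [ 0.5514 -0.0033]
r1 S (array([252. , 204.5]), (np.int32(17), np.int32(16)), np.int32(218)) [ 5.521e-01 -1.000e-04]
r2 T (array([246.5, 233. ]), (np.int32(20), np.int32(19)), np.int32(234)) [0.4734 0.0082]
r2 S (array([259. , 182.5]), (np.int32(17), np.int32(14)), np.int32(194)) [0.4742 0.011 ]
r3 T (array([347.5, 220. ]), (np.int32(20), np.int32(19)), np.int32(248)) [ 0.5005 -0.2037]
r3 S (array([168. , 186.5]), (np.int32(17), np.int32(14)), np.int32(203)) [ 0.5019 -0.2012]
tin T (array([356., 178.]), (np.int32(27), np.int32(25)), np.int32(520)) [ 0.5885 -0.2228]
tin S (array([150. , 208.5]), (np.int32(25), np.int32(26)), np.int32(513)) [ 0.5885 -0.2185]
foot T (array([374. , 265.5]), (np.int32(25), np.int32(22)), np.int32(420)) [ 0.4068 -0.251 ]
foot S (array([158., 159.]), (np.int32(19), np.int32(21)), np.int32(307)) [ 0.4109 -0.2465]
bear T (array([323.5, 129.5]), (np.int32(38), np.int32(36)), np.int32(998)) [ 0.6905 -0.1546]
bear S (array([167.5, 245.5]), (np.int32(42), np.int32(34)), np.int32(982)) [ 0.7017 -0.1512]
(207, 152) [0.6475 0.0937]
(188, 245) [0.4487 0.1295]
(127, 138) [0.6709 0.2592]
(106, 231) [0.4761 0.2917]
S (299, 241) [0.6531 0.102 ]
S (310, 184) [0.4707 0.1318]
```

View pics/z.png

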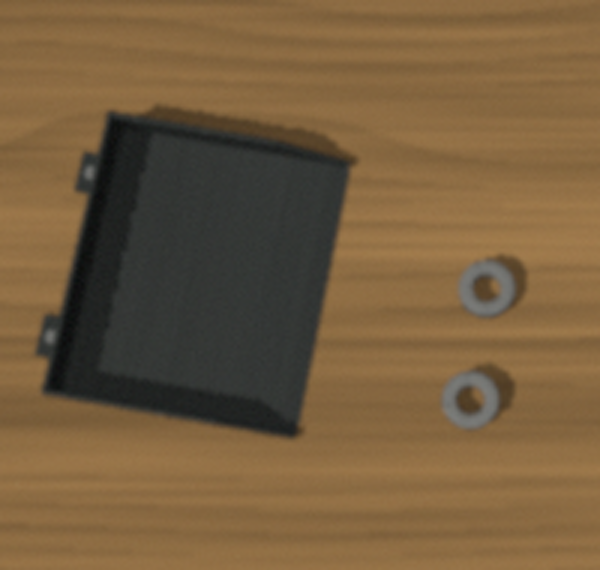

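The zoom shows the mouth corners sharply at (207.3,153.3) and (189.3,244.3). That gives a mouth 199 mm long (expected 200), turned about −9.8°. I'll sweep rings 1 and 2 first, then ring 3, using the slightly opened fingers as a cradle.

```bash
cat >> h.py <<'E'
PSI=np.radians(-9.8); O=np.array([.548,.1115]); EX=np.array([np.cos(PSI),np.sin(PSI)]); EY=np.array([-EX[1],EX[0]])
def p2w(x,y): return O+x*EX+y*EY
def w2p(p): d=np.array(p[:2])-O; return np.array([d@EX,d@EY])
def goto(x,y,z,head=0):
    "shift in tool axes (cm) and spin to pan point x,y, height z, tool x along pan y turned by head"
    from scipy.spatial.transform import Rotation as R
    s=manip.state(); M=R.from_quat(s["orientation"],scalar_first=True).as_matrix(); d=M.T@(np.r_[p2w(x,y),z]-s["tcp_pos"])
    a=np.arctan2(M[1,0],M[0,0]); t=PSI+np.pi/2+head
    print("pan now",(w2p(s["tcp_pos"])*1e3).round(1),"z",s["tcp_pos"][2].round(4) if hasattr(s["tcp_pos"],'shape') else s["tcp_pos"][2],"t",s["time_s"],"shift cm",(d*100).round(2),"spin",round(-(t-a),3))
E
python3 -c "
from h import *
for p in((.5517,-.0017),(.4738,.0095),(.501,-.2025),(.5885,-.2207),(.409,-.249)): print((w2p(p)*1e3).round(1))
goto(.023,-.165,.1)"
```

```text
[  22.9 -110.9]
[ -55.8 -113.1]
[   7.1 -317.4]
[  96.5 -320.5]
[ -75.6 -378.9]
pan now [-299.4 -706.3] z 0.2034 t 0.2 shift cm [ 51.32 -36.53  10.38] spin -1.156
```

>>> drive_tool --plan '[{"dx": 4.7, "dy": -3.3, "dz": 0, "spin": -0.15}, {"dx": 9.4, "dy": -6.6, "dz": 0, "spin": -0.3}, {"dx": 14.1, "dy": -10, "dz": 0, "spin": -0.45}, {"dx": 18.8, "dy": -13.4, "dz": 0, "spin": -0.6}, {"dx": 23.5, "dy": -16.7, "dz": 0, "spin": -0.75}, {"dx": 28.2, "dy": -20, "dz": 0, "spin": -0.9}, {"dx": 32.9, "dy": -23.4, "dz": 2, "spin": -1.05}, {"dx": 37.5, "dy": -26.7, "dz": 4, "spin": -1.156}, {"dx": 42, "dy": -30, "dz": 6, "spin": -1.156}, {"dx": 47, "dy": -33.4, "dz": 8, "spin": -1.156}, {"dx": 51.3, "dy": -36.5, "dz": 10.4, "spin": -1.156}, {"dx": 51.3, "dy": -36.5, "dz": 10.4, "spin": -1.156}]' --hand 0.29

```text
time_s: 1.7
tcp_pos: [0.543, -0.0526, 0.0974]
orientation: [-0.002, 0.763, 0.646, -0.001]
contact_force: [-0.2, -0.8, 0.4]
finger_gap: 0.0246
finger_force: 0.0
```

```bash
python3 -c "
from h import *
goto(.023,-.165,.007); print(manip.state()['finger_gap'])"
```

```text
pan now [  23.  -162.6] z 0.0974 t 1.7 shift cm [-0.25  0.03  9.04] spin 0.004
0.02458180379311104
```

>>> drive_tool --plan '[{"dx": -0.2, "dz": 3.5}, {"dx": -0.2, "dz": 6.5}, {"dx": -0.2, "dz": 8.2}, {"dx": -0.2, "dz": 8.8}, {"dx": -0.2, "dz": 8.8}]'

```text
invalid input
```

```bash
python3 -c "
from h import *
goto(.023,.09,.007); cv2.imwrite('pics/s2.png',cv2.resize(read_camera('scene')['img'][120:280,130:400],None,fx=2.9,fy=2.9,interpolation=cv2.INTER_CUBIC))"
```

```text
pan now [  23.  -162.6] z 0.0974 t 1.7 shift cm [25.25  0.15  9.06] spin 0.004
```

View pics/s2.png

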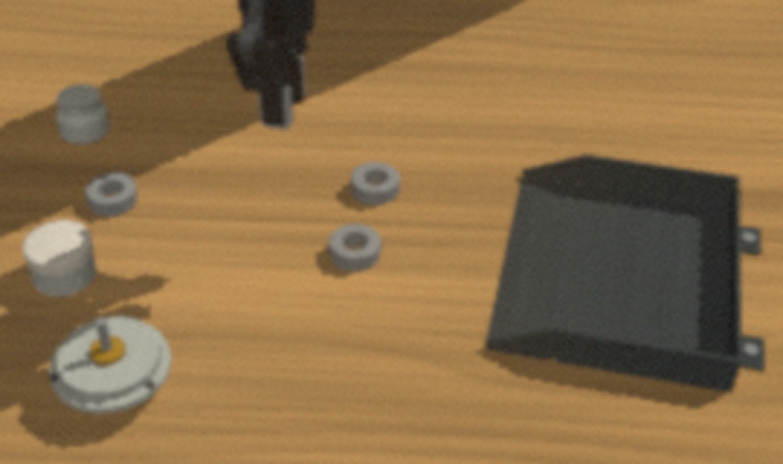

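The picture shows the fingers still high, with the tip at about (277,125), and the rings untouched. The call was refused, probably because the rows lacked some of the fields. I'll resend with every field filled in.

>>> drive_tool --plan '[{"dx": -0.2, "dy": 0, "dz": 3.5, "spin": 0}, {"dx": -0.2, "dy": 0, "dz": 6.5, "spin": 0}, {"dx": -0.2, "dy": 0, "dz": 8.2, "spin": 0}, {"dx": -0.2, "dy": 0, "dz": 8.8, "spin": 0}, {"dx": -0.2, "dy": 0, "dz": 8.8, "spin": 0}]'

```text
time_s: 2.38
tcp_pos: [0.5421, -0.0584, 0.0123]
orientation: [0.0, 0.765, 0.644, 0.0]
contact_force: [-0.2, -0.6, 0.5]
finger_gap: 0.0247
finger_force: 0.0
```

```bash
python3 -c "
from h import *
goto(.023,.09,.007);S=read_camera('scene');T=read_camera('top')
a=cv2.resize(S['img'][150:250,200:330],None,fx=4,fy=4,interpolation=cv2.INTER_CUBIC);b=cv2.resize(T['img'][150:250,200:270],None,fx=4,fy=4,interpolation=cv2.INTER_CUBIC)
cv2.imwrite('pics/s3.png',np.hstack([a,b]))"
```

```text
pan now [  23.1 -168.4] z 0.0123 t 2.375 shift cm [25.84 -0.03  0.53] spin -0.001
```

View pics/s3.png

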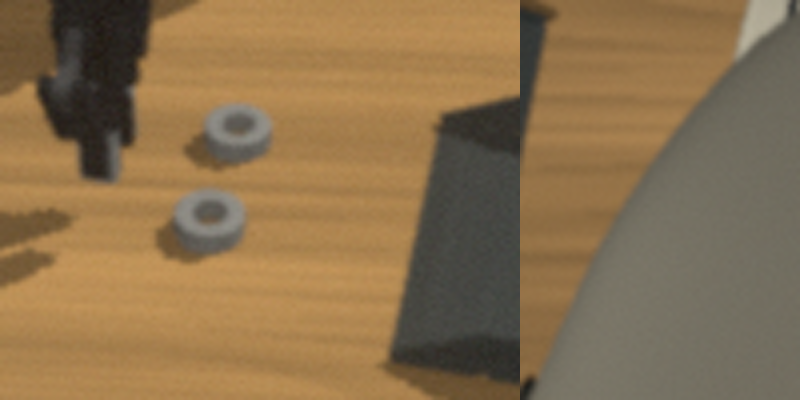

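The scene crop shows the visible fingertip's lower edge near crop (100,180), level with a point between the two rings. The shadows stand off from the tips, so I'll check the tip height.

```bash
python3 -c "
from h import *
S=read_camera('scene')
for x in(.010,.023,.035,.05):
  for z in(.0,.012,.03,.05):
    w=p2w(x,-.168); q=proj(S,(*w,z)); print(x,z,q.round(1),((q-[200,150])*4).round())
print(manip.state()['tcp_pos'])"
```

```text
0.01 0.0 [228.5 199.2] [114. 197.]
0.01 0.012 [228.2 195.2] [113. 181.]
0.01 0.03 [227.8 189.2] [111. 157.]
0.01 0.05 [227.4 182.2] [110. 129.]
0.023 0.0 [226.8 202.9] [107. 212.]
0.023 0.012 [226.6 198.9] [106. 196.]
0.023 0.03 [226.2 192.9] [105. 171.]
0.023 0.05 [225.7 185.9] [103. 144.]
0.035 0.0 [225.3 206.4] [101. 226.]
0.035 0.012 [225.  202.4] [100. 210.]
0.035 0.03 [224.6 196.4] [ 98. 185.]
0.035 0.05 [224.1 189.4] [ 96. 158.]
0.05 0.0 [223.3 210.9] [ 93. 244.]
0.05 0.012 [223.  206.9] [ 92. 228.]
0.05 0.03 [222.5 200.8] [ 90. 203.]
0.05 0.05 [222.  193.9] [ 88. 175.]
[ 0.54265844 -0.05805781  0.01275963]
```

>>> drive_tool --plan '[{"dx": 0, "dy": 0, "dz": 0.5, "spin": 0}, {"dx": 0, "dy": 0, "dz": 0.7, "spin": 0}, {"dx": 0, "dy": 0, "dz": 0.7, "spin": 0}, {"dx": 0, "dy": 0, "dz": 0.7, "spin": 0}]'

```text
time_s: 3.02
tcp_pos: [0.5422, -0.0576, 0.0048]
orientation: [0.0, 0.765, 0.644, 0.0]
contact_force: [0.6, 0.7, -0.7]
finger_gap: 0.0248
finger_force: 0.0
```

```bash
python3 -c "
from h import *
goto(.023,.09,.007);S=read_camera('scene');W=read_camera('wrist')
a=cv2.resize(S['img'][165:235,195:275],None,fx=5,fy=5,interpolation=cv2.INTER_CUBIC);b=cv2.resize(W['img'],(400,350))
cv2.imwrite('pics/s4.png',np.hstack([a,b]))
print(W['T_tool_cam'].round(3),W['vertical_fov'],W['cx'],W['cy'])"
```

```text
pan now [  23.1 -167.7] z 0.0048 t 3.025 shift cm [25.77 -0.   -0.22] spin 0.0
[[-0.001  0.948  0.317  0.081]
 [ 1.     0.001  0.001 -0.001]
 [ 0.001  0.317 -0.948 -0.171]
 [ 0.     0.     0.     1.   ]] 63.70276599894538 253.33627698734503 198.64709196644037
```

View pics/s4.png

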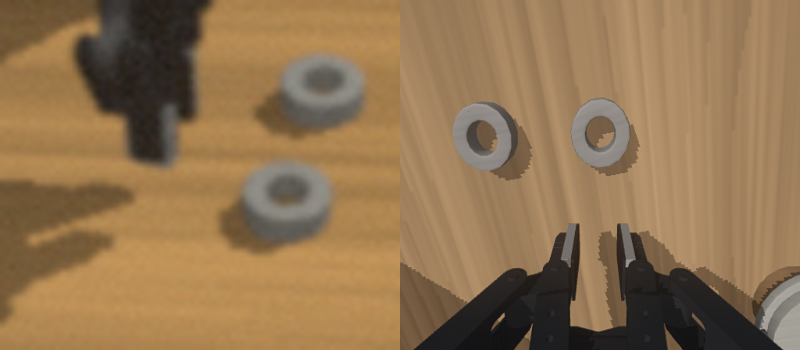

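The wrist view shows ring 1 centred ahead of the fingers at (600,132) and the finger ends at about (578,228) and (620,228). By the scene, shadow and wrist cues alike, the tips seem to sit well above the stated TCP height. I'll lower in small steps and watch the force.

>>> drive_tool --plan '[{"dx": 0, "dy": 0, "dz": 0.2, "spin": 0}, {"dx": 0, "dy": 0, "dz": 0.4, "spin": 0}, {"dx": 0, "dy": 0, "dz": 0.4, "spin": 0}]'

```text
time_s: 3.5
tcp_pos: [0.542, -0.0576, 0.0006]
orientation: [-0.0, 0.765, 0.644, -0.0]
contact_force: [0.0, -0.0, -0.2]
finger_gap: 0.0244
finger_force: 0.0
```

```bash
python3 -c "
from h import *
print(np.round(manip.state()['contact_force'],2),np.round(manip.state()['moment'],2));goto(.023,.09,.007);S=read_camera('scene');W=read_camera('wrist')
a=cv2.resize(S['img'][185:210,215:240],None,fx=16,fy=16,interpolation=cv2.INTER_NEAREST);b=cv2.resize(W['img'][225:325,200:300],(400,400))
cv2.imwrite('pics/s5.png',np.hstack([a,b]))"
```

```text
[ 0.04 -0.04 -0.23] [ 0.02 -0.02 -0.03]
pan now [  22.9 -167.7] z 0.0006 t 3.5 shift cm [ 2.577e+01  1.000e-02 -6.400e-01] spin -0.0
```

View pics/s5.png

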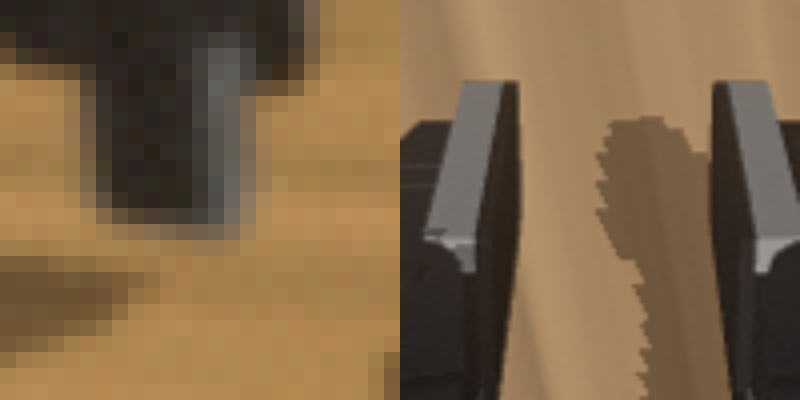

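The scene crop shows the fingertip's bottom edge at row ~199.7, where a tip on the bench would be at ~207. Its shadow is clearly detached, so the tips are about 25–30 mm up. I'll go lower, still watching the force.

>>> drive_tool --plan '[{"dx": 0, "dy": 0, "dz": 0.3, "spin": 0}, {"dx": 0, "dy": 0, "dz": 0.6, "spin": 0}, {"dx": 0, "dy": 0, "dz": 0.6, "spin": 0}]'

```text
time_s: 3.98
tcp_pos: [0.5419, -0.0576, -0.0056]
orientation: [-0.0, 0.765, 0.644, -0.0]
contact_force: [-1.2, -0.2, -0.3]
finger_gap: 0.0249
finger_force: 0.0
```

```bash
python3 -c "
from h import *
print(np.round(manip.state()['contact_force'],2),manip.state()['tcp_pos'])"
```

```text
[-1.19 -0.21 -0.27] [ 0.54189346 -0.05760237 -0.00555701]
```

>>> drive_tool --plan '[{"dx": 0, "dy": 0, "dz": 0.2, "spin": 0}, {"dx": 0, "dy": 0, "dz": 0.4, "spin": 0}, {"dx": 0, "dy": 0, "dz": 0.6, "spin": 0}, {"dx": 0, "dy": 0, "dz": 0.6, "spin": 0}]'

```text
time_s: 4.47
tcp_pos: [0.542, -0.0576, -0.0114]
orientation: [-0.0, 0.765, 0.644, -0.0]
contact_force: [0.3, -0.6, 0.9]
finger_gap: 0.0246
finger_force: 0.0
```

```bash
python3 -c "
from h import *
print(np.round(manip.state()['contact_force'],2),manip.state()['tcp_pos']);S=read_camera('scene');W=read_camera('wrist')
a=cv2.resize(S['img'][180:220,210:250],None,fx=10,fy=10,interpolation=cv2.INTER_NEAREST);b=cv2.resize(W['img'][225:325,200:300],(400,400))
cv2.imwrite('pics/s6.png',np.hstack([a,b]))"
```

```text
[ 0.28 -0.56  0.93] [ 0.5420337  -0.05762656 -0.01141401]
```

View pics/s6.png

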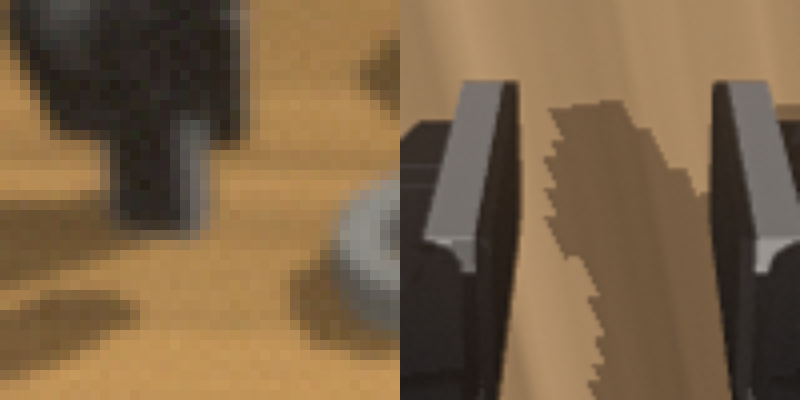

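The fingertip bottom is now at scene row ~203.5, about 12 mm above the bench. Lowering 6 mm more, then sweeping ring 1.

>>> drive_tool --plan '[{"dx": 0, "dy": 0, "dz": 0.3, "spin": 0}, {"dx": 0, "dy": 0, "dz": 0.6, "spin": 0}, {"dx": 0.8, "dy": 0, "dz": 0.6, "spin": 0}, {"dx": 1.8, "dy": 0, "dz": 0.6, "spin": 0}, {"dx": 2.8, "dy": 0, "dz": 0.6, "spin": 0}, {"dx": 3.6, "dy": 0, "dz": 0.6, "spin": 0}, {"dx": 4.4, "dy": 0, "dz": 0.6, "spin": 0}, {"dx": 5.2, "dy": 0, "dz": 0.6, "spin": 0}, {"dx": 5.8, "dy": 0, "dz": 0.6, "spin": 0}, {"dx": 6, "dy": 0, "dz": 0.6, "spin": 0}]'

```text
time_s: 5.82
tcp_pos: [0.5524, 0.0018, -0.0172]
orientation: [0.0, 0.765, 0.644, -0.0]
contact_force: [0.4, -0.2, 0.6]
finger_gap: 0.0247
finger_force: 0.3
```

```bash
python3 -c "
from h import *
s=manip.state();print(np.round(s['contact_force'],2));goto(.023,.085,-.017);W=read_camera('wrist');S=read_camera('scene')
b=cv2.resize(W['img'],(460,345));a=cv2.resize(S['img'][160:229,210:278],(340,345),interpolation=cv2.INTER_CUBIC)
cv2.imwrite('pics/s7.png',np.hstack([a,b]))"
```

```text
[ 0.37 -0.23  0.57]
pan now [  23.  -107.3] z -0.0172 t 5.825 shift cm [ 1.923e+01  1.000e-02 -2.000e-02] spin 0.0
```

View pics/s7.png

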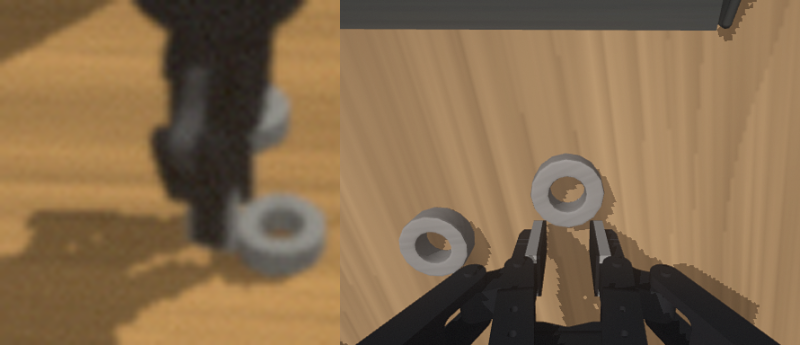

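The wrist view shows ring 1 seated in the cradle at (567,190), with the pan lip square to the push. Continuing into the pan.

>>> drive_tool --plan '[{"dx": 0.8, "dy": 0, "dz": 0, "spin": 0}, {"dx": 1.8, "dy": 0, "dz": 0, "spin": 0}, {"dx": 2.8, "dy": 0, "dz": 0, "spin": 0}, {"dx": 3.8, "dy": 0, "dz": 0, "spin": 0}, {"dx": 4.8, "dy": 0, "dz": 0, "spin": 0}, {"dx": 5.8, "dy": 0, "dz": 0, "spin": 0}, {"dx": 6.8, "dy": 0, "dz": 0, "spin": 0}, {"dx": 7.8, "dy": 0, "dz": 0, "spin": 0}, {"dx": 8.8, "dy": 0, "dz": 0, "spin": 0}, {"dx": 9.6, "dy": 0, "dz": 0, "spin": 0}, {"dx": 10.2, "dy": 0, "dz": 0, "spin": 0}, {"dx": 10.4, "dy": 0, "dz": 0, "spin": 0}]'

```text
time_s: 7.42
tcp_pos: [0.5701, 0.1043, -0.0173]
orientation: [-0.0, 0.765, 0.644, -0.0]
contact_force: [-0.1, -0.7, 0.1]
finger_gap: 0.0248
finger_force: 0.5
```

>>> drive_tool --plan '[{"dx": 0.6, "dy": 0, "dz": 0, "spin": 0}, {"dx": 1.4, "dy": 0, "dz": 0, "spin": 0}, {"dx": 2.3, "dy": 0, "dz": 0, "spin": 0}, {"dx": 3.2, "dy": 0, "dz": 0, "spin": 0}, {"dx": 4.1, "dy": 0, "dz": 0, "spin": 0}, {"dx": 5.0, "dy": 0, "dz": 0, "spin": 0}, {"dx": 5.9, "dy": 0, "dz": 0, "spin": 0}, {"dx": 6.8, "dy": 0, "dz": 0, "spin": 0}, {"dx": 7.6, "dy": 0, "dz": 0, "spin": 0}, {"dx": 8.2, "dy": 0, "dz": 0, "spin": 0}, {"dx": 8.6, "dy": 0, "dz": 0, "spin": 0}, {"dx": 8.7, "dy": 0, "dz": 0, "spin": 0}]'

```text
time_s: 8.93
tcp_pos: [0.5849, 0.1898, -0.0173]
orientation: [0.0, 0.765, 0.644, -0.0]
contact_force: [-0.3, -0.7, 0.5]
finger_gap: 0.0249
finger_force: 0.5
```

```bash
cat >> h.py <<'E'
def look(dst,r=150):
    "bright (ring) blobs seen by the wrist camera, in pan mm, at plane z"
    from scipy.spatial.transform import Rotation as R
    s=manip.state(); c=read_camera("wrist"); M=np.eye(4); M[:3,:3]=R.from_quat(s["orientation"],scalar_first=True).as_matrix(); M[:3,3]=s["tcp_pos"]
    c["pose"]=M@c["T_tool_cam"]; g=cv2.medianBlur(cv2.cvtColor(c["img"],cv2.COLOR_BGR2HSV),3); m=((g[...,1]<60)&(g[...,2]>105)).astype(np.uint8)
    n,l,st,ce=cv2.connectedComponentsWithStats(m)
    for k in range(1,n):
        if st[k,4]>300: x,y,w,h=st[k,:4]; print("blob",(x,y,w,h),(w2p(ray(c,(x+w/2,y+h/2),dst))*1e3).round(1))
    return c
E
python3 -c "
from h import *
s=manip.state();print(np.round(s['contact_force'],2));look(.015);goto(-.0558,-.168,.06)"
```

```text
[-0.3  -0.66  0.49]
blob (np.int32(0), np.int32(29), np.int32(462), np.int32(288)) [ 11.9 130.9]
blob (np.int32(44), np.int32(133), np.int32(362), np.int32(201)) [  8.2 100.4]
blob (np.int32(218), np.int32(290), np.int32(32), np.int32(73)) [11.5 44.4]
pan now [23.  83.4] z -0.0172 t 8.975 shift cm [-25.14  -7.88  -7.72] spin 0.0
```

>>> drive_tool --plan '[{"dx": -1, "dy": 0, "dz": 0, "spin": 0}, {"dx": -2.5, "dy": 0, "dz": -2, "spin": 0}, {"dx": -5, "dy": -1, "dz": -5, "spin": 0}, {"dx": -9, "dy": -3, "dz": -6, "spin": 0}, {"dx": -14, "dy": -5, "dz": -6, "spin": 0}, {"dx": -19, "dy": -7, "dz": -6, "spin": 0}, {"dx": -23, "dy": -7.9, "dz": -6, "spin": 0}, {"dx": -25.1, "dy": -7.9, "dz": -5, "spin": 0}, {"dx": -25.1, "dy": -7.9, "dz": -3, "spin": 0}, {"dx": -25.1, "dy": -7.9, "dz": -1, "spin": 0}, {"dx": -25.1, "dy": -7.9, "dz": 0, "spin": 0}, {"dx": -25.1, "dy": -7.9, "dz": 0, "spin": 0}]'

```text
time_s: 10.48
tcp_pos: [0.4641, -0.0446, -0.0169]
orientation: [-0.0, 0.765, 0.644, -0.0]
contact_force: [0.3, -0.3, 0.4]
finger_gap: 0.0247
finger_force: 0.0
```

```bash
python3 -c "
from h import *
s=manip.state();print(np.round(s['contact_force'],2));goto(-.0558,.085,-.0172);S=read_camera('scene');look(.015)
# ring 1 in the scene view
P=proj(S,(*p2w(.023,.11),.01));print(P.round(1)); u,v=P.round().astype(int)
g=cv2.cvtColor(S['img'],cv2.COLOR_BGR2GRAY)[v-25:v+26,u-25:u+26];m=(g>105).astype(np.uint8);n,l,st,ce=cv2.connectedComponentsWithStats(m)
for k in range(1,n):
  if st[k,4]>40: q=ce[k]+[u-25,v-25];print(st[k],q,(w2p(ray(S,q,.012))*1e3).round(1))
"
```

```text
[ 0.32 -0.33  0.4 ]
pan now [ -56.2 -168.1] z -0.0169 t 10.475 shift cm [25.31  0.03  0.03] spin -0.0
blob (np.int32(214), np.int32(113), np.int32(86), np.int32(87)) [ -54.9 -113. ]
blob (np.int32(206), np.int32(246), np.int32(19), np.int32(47)) [ -76.1 -171.6]
blob (np.int32(283), np.int32(246), np.int32(18), np.int32(47)) [ -36.8 -171.7]
[352.4 219.7]
[ 18  17  19  13 146] [354.06849315 217.84246575] [ 18.6 113. ]
```

Ring 1 lies in the pan at about (19,113) mm. Ring 2 is straight ahead.

>>> drive_tool --plan '[{"dx": 0.8, "dy": 0.1, "dz": 0, "spin": 0}, {"dx": 1.8, "dy": 0.1, "dz": 0, "spin": 0}, {"dx": 2.7, "dy": 0.1, "dz": 0, "spin": 0}, {"dx": 3.6, "dy": 0.1, "dz": 0, "spin": 0}, {"dx": 4.6, "dy": 0.1, "dz": 0, "spin": 0}, {"dx": 5.6, "dy": 0.1, "dz": 0, "spin": 0}, {"dx": 6.6, "dy": 0.1, "dz": 0, "spin": 0}, {"dx": 7.6, "dy": 0.1, "dz": 0, "spin": 0}, {"dx": 8.6, "dy": 0.1, "dz": 0, "spin": 0}, {"dx": 9.4, "dy": 0.1, "dz": 0, "spin": 0}, {"dx": 9.9, "dy": 0.1, "dz": 0, "spin": 0}, {"dx": 10, "dy": 0.1, "dz": 0, "spin": 0}]'

```text
time_s: 12.08
tcp_pos: [0.4823, 0.0544, -0.0173]
orientation: [-0.0, 0.765, 0.644, -0.0]
contact_force: [-0.4, -0.4, 0.9]
finger_gap: 0.025
finger_force: 0.4
```

>>> drive_tool --plan '[{"dx": 0.6, "dy": 0, "dz": 0, "spin": 0}, {"dx": 1.5, "dy": 0, "dz": 0, "spin": 0}, {"dx": 2.5, "dy": 0, "dz": 0, "spin": 0}, {"dx": 3.5, "dy": 0, "dz": 0, "spin": 0}, {"dx": 4.5, "dy": 0, "dz": 0, "spin": 0}, {"dx": 5.5, "dy": 0, "dz": 0, "spin": 0}, {"dx": 6.5, "dy": 0, "dz": 0, "spin": 0}, {"dx": 7.5, "dy": 0, "dz": 0, "spin": 0}, {"dx": 8.5, "dy": 0, "dz": 0, "spin": 0}, {"dx": 9.3, "dy": 0, "dz": 0, "spin": 0}, {"dx": 9.8, "dy": 0, "dz": 0, "spin": 0}, {"dx": 10, "dy": 0, "dz": 0, "spin": 0}]'

```text
time_s: 13.58
tcp_pos: [0.4993, 0.1529, -0.0173]
orientation: [-0.0, 0.765, 0.644, -0.0]
contact_force: [-0.4, -0.2, 0.2]
finger_gap: 0.0247
finger_force: 0.4
```

>>> drive_tool --plan '[{"dx": 0.6, "dy": 0, "dz": 0, "spin": 0}, {"dx": 1.4, "dy": 0, "dz": 0, "spin": 0}, {"dx": 2.3, "dy": 0, "dz": 0, "spin": 0}, {"dx": 3.2, "dy": 0, "dz": 0, "spin": 0}, {"dx": 4.1, "dy": 0, "dz": 0, "spin": 0}, {"dx": 4.8, "dy": 0, "dz": 0, "spin": 0}, {"dx": 5.2, "dy": 0, "dz": 0, "spin": 0}, {"dx": 5.3, "dy": 0, "dz": 0, "spin": 0}]'

```text
time_s: 14.58
tcp_pos: [0.5083, 0.2051, -0.0172]
orientation: [0.0, 0.765, 0.644, -0.0]
contact_force: [0.6, -1.1, -0.5]
finger_gap: 0.0249
finger_force: 0.4
```

```bash
python3 -c "
from h import *
s=manip.state();print(np.round(s['contact_force'],2));goto(.007,-.368,.06)"
```

```text
[ 0.64 -1.11 -0.49]
pan now [-55.   85.5] z -0.0172 t 14.575 shift cm [-45.35   6.19  -7.72] spin 0.0
```

>>> drive_tool --plan '[{"dx": -1, "dy": 0, "dz": 0, "spin": 0}, {"dx": -2.5, "dy": 0, "dz": -2.5, "spin": 0}, {"dx": -5, "dy": 0.5, "dz": -6, "spin": 0}, {"dx": -9, "dy": 1.5, "dz": -8, "spin": 0}, {"dx": -14, "dy": 2.5, "dz": -8, "spin": 0}, {"dx": -19, "dy": 3.5, "dz": -8, "spin": 0}, {"dx": -24, "dy": 4.5, "dz": -8, "spin": 0}, {"dx": -29, "dy": 5.5, "dz": -8, "spin": 0}, {"dx": -34, "dy": 6.2, "dz": -8, "spin": 0}, {"dx": -39, "dy": 6.2, "dz": -8, "spin": 0}, {"dx": -43, "dy": 6.2, "dz": -8, "spin": 0}, {"dx": -44.5, "dy": 6.2, "dz": -8, "spin": 0}]'

```text
time_s: 16.08
tcp_pos: [0.4926, -0.2465, 0.0626]
orientation: [-0.0, 0.766, 0.643, -0.0]
contact_force: [0.6, 0.7, 0.4]
finger_gap: 0.0249
finger_force: 0.0
```

>>> drive_tool --plan '[{"dx": 0, "dy": 0, "dz": 0, "spin": 0}, {"dx": 0, "dy": 0, "dz": 0, "spin": 0}]'

```text
time_s: 16.32
tcp_pos: [0.4936, -0.2431, 0.0628]
orientation: [-0.0, 0.765, 0.644, 0.0]
contact_force: [-0.4, -0.6, 0.2]
finger_gap: 0.0245
finger_force: 0.0
```

```bash
python3 -c "
from h import *
c=look(.015); goto(.009,-.36,-.0172); T=read_camera('top')
cv2.imwrite('pics/s8.png',np.hstack([cv2.resize(T['img'][110:290,90:390],(450,270)),cv2.resize(c['img'],(350,270))]))"
```

```text
blob (np.int32(486), np.int32(0), np.int32(26), np.int32(89)) [ 162.8 -246.5]
blob (np.int32(340), np.int32(123), np.int32(87), np.int32(77)) [  99.1 -322.3]
blob (np.int32(228), np.int32(127), np.int32(55), np.int32(56)) [   7.4 -317.6]
blob (np.int32(111), np.int32(213), np.int32(63), np.int32(60)) [ -81.  -387.1]
blob (np.int32(282), np.int32(245), np.int32(19), np.int32(48)) [  36.6 -410.3]
pan now [   6.9 -358.5] z 0.0628 t 16.375 shift cm [-0.16  0.21  8.  ] spin 0.001
```

View pics/s8.png

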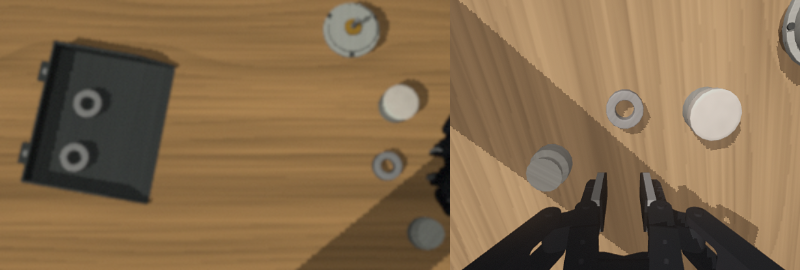

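Both rings lie well inside the pan in the top view, at crop (88,103) and (74,157). Ring 3 stands straight ahead of the fingers at pan (7.4,−317.6), and the tin and foot are clear on either side.

>>> drive_tool --plan '[{"dx": -0.2, "dy": 0.1, "dz": 3, "spin": 0}, {"dx": -0.2, "dy": 0.1, "dz": 5, "spin": 0}, {"dx": -0.2, "dy": 0.1, "dz": 6.5, "spin": 0}, {"dx": -0.2, "dy": 0.1, "dz": 7.5, "spin": 0}, {"dx": -0.2, "dy": 0.1, "dz": 8, "spin": 0}, {"dx": -0.2, "dy": 0.1, "dz": 8, "spin": 0}]'

```text
time_s: 17.18
tcp_pos: [0.4944, -0.2463, -0.0172]
orientation: [-0.0, 0.765, 0.644, 0.0]
contact_force: [1.0, 0.1, -0.2]
finger_gap: 0.0249
finger_force: 0.0
```

```bash
python3 -c "
from h import *
print(np.round(manip.state()['contact_force'],2));look(.015); goto(.002,.04,-.0172)"
```

```text
[ 1.02  0.13 -0.21]
blob (np.int32(379), np.int32(131), np.int32(133), np.int32(121)) [  97.5 -323.2]
blob (np.int32(212), np.int32(137), np.int32(84), np.int32(84)) [   7.6 -317.1]
blob (np.int32(282), np.int32(246), np.int32(19), np.int32(47)) [  26.8 -365. ]
blob (np.int32(30), np.int32(266), np.int32(100), np.int32(88)) [ -86.1 -389.9]
pan now [   8.3 -361.8] z -0.0169 t 17.225 shift cm [ 4.018e+01 -6.200e-01  2.000e-02] spin 0.0
```

>>> drive_tool --plan '[{"dx": 0.6, "dy": 0, "dz": 0, "spin": 0}, {"dx": 1.4, "dy": 0, "dz": 0, "spin": 0}, {"dx": 2.2, "dy": 0, "dz": 0, "spin": 0}, {"dx": 3.1, "dy": 0, "dz": 0, "spin": 0}, {"dx": 4.1, "dy": 0, "dz": 0, "spin": 0}, {"dx": 5.1, "dy": 0, "dz": 0, "spin": 0}, {"dx": 6.1, "dy": 0, "dz": 0, "spin": 0}, {"dx": 7.1, "dy": 0, "dz": 0, "spin": 0}, {"dx": 8.1, "dy": 0, "dz": 0, "spin": 0}, {"dx": 9.1, "dy": 0, "dz": 0, "spin": 0}, {"dx": 9.8, "dy": 0, "dz": 0, "spin": 0}, {"dx": 10, "dy": 0, "dz": 0, "spin": 0}]'

```text
time_s: 18.73
tcp_pos: [0.5114, -0.1473, -0.0172]
orientation: [-0.0, 0.765, 0.644, -0.0]
contact_force: [-0.6, -1.2, 0.5]
finger_gap: 0.0252
finger_force: 0.6
```

>>> drive_tool --plan '[{"dx": 0.6, "dy": 0, "dz": 0, "spin": 0}, {"dx": 1.5, "dy": -0.1, "dz": 0, "spin": 0}, {"dx": 2.5, "dy": -0.1, "dz": 0, "spin": 0}, {"dx": 3.5, "dy": -0.2, "dz": 0, "spin": 0}, {"dx": 4.5, "dy": -0.2, "dz": 0, "spin": 0}, {"dx": 5.5, "dy": -0.3, "dz": 0, "spin": 0}, {"dx": 6.5, "dy": -0.3, "dz": 0, "spin": 0}, {"dx": 7.5, "dy": -0.4, "dz": 0, "spin": 0}, {"dx": 8.5, "dy": -0.4, "dz": 0, "spin": 0}, {"dx": 9.3, "dy": -0.5, "dz": 0, "spin": 0}, {"dx": 9.8, "dy": -0.5, "dz": 0, "spin": 0}, {"dx": 10, "dy": -0.5, "dz": 0, "spin": 0}]'

```text
time_s: 20.23
tcp_pos: [0.5235, -0.0481, -0.0172]
orientation: [-0.0, 0.765, 0.644, -0.0]
contact_force: [-0.2, -0.4, 0.9]
finger_gap: 0.0246
finger_force: 0.6
```

```bash
python3 -c "
from h import *
print(np.round(manip.state()['contact_force'],2));look(.015); goto(-.008,.04,-.0172)"
```

```text
[-0.23 -0.38  0.91]
blob (np.int32(214), np.int32(171), np.int32(81), np.int32(81)) [   2.7 -133. ]
blob (np.int32(283), np.int32(245), np.int32(18), np.int32(48)) [  21.9 -164.4]
blob (np.int32(207), np.int32(246), np.int32(18), np.int32(39)) [ -16.9 -162.4]
pan now [   3.  -161.4] z -0.0172 t 20.275 shift cm [20.14 -1.09 -0.  ] spin 0.0
```

Ring 3 is cradled: it is at y = −133 mm with the tool at −161 mm.

>>> drive_tool --plan '[{"dx": 0.6, "dy": 0, "dz": 0, "spin": 0}, {"dx": 1.5, "dy": -0.1, "dz": 0, "spin": 0}, {"dx": 2.5, "dy": -0.1, "dz": 0, "spin": 0}, {"dx": 3.5, "dy": -0.2, "dz": 0, "spin": 0}, {"dx": 4.5, "dy": -0.2, "dz": 0, "spin": 0}, {"dx": 5.5, "dy": -0.3, "dz": 0, "spin": 0}, {"dx": 6.5, "dy": -0.3, "dz": 0, "spin": 0}, {"dx": 7.5, "dy": -0.4, "dz": 0, "spin": 0}, {"dx": 8.5, "dy": -0.4, "dz": 0, "spin": 0}, {"dx": 9.3, "dy": -0.5, "dz": 0, "spin": 0}, {"dx": 9.8, "dy": -0.5, "dz": 0, "spin": 0}, {"dx": 10, "dy": -0.5, "dz": 0, "spin": 0}]'

```text
time_s: 21.78
tcp_pos: [0.5356, 0.0513, -0.0172]
orientation: [0.0, 0.765, 0.644, -0.0]
contact_force: [0.3, -1.0, 0.8]
finger_gap: 0.0246
finger_force: 0.6
```

>>> drive_tool --plan '[{"dx": 0.6, "dy": 0, "dz": 0, "spin": 0}, {"dx": 1.5, "dy": -0.1, "dz": 0, "spin": 0}, {"dx": 2.5, "dy": -0.1, "dz": 0, "spin": 0}, {"dx": 3.5, "dy": -0.2, "dz": 0, "spin": 0}, {"dx": 4.5, "dy": -0.2, "dz": 0, "spin": 0}, {"dx": 5.5, "dy": -0.3, "dz": 0, "spin": 0}, {"dx": 6.5, "dy": -0.3, "dz": 0, "spin": 0}, {"dx": 7.5, "dy": -0.4, "dz": 0, "spin": 0}, {"dx": 8.5, "dy": -0.4, "dz": 0, "spin": 0}, {"dx": 9.3, "dy": -0.5, "dz": 0, "spin": 0}, {"dx": 9.8, "dy": -0.5, "dz": 0, "spin": 0}, {"dx": 10, "dy": -0.5, "dz": 0, "spin": 0}]'

```text
time_s: 23.28
tcp_pos: [0.5476, 0.1507, -0.0172]
orientation: [0.0, 0.765, 0.644, -0.0]
contact_force: [-0.8, -2.2, 3.6]
finger_gap: 0.0246
finger_force: 2.2
```

>>> drive_tool --plan '[{"dx": -1, "dy": 0, "dz": 0, "spin": 0}, {"dx": -2.5, "dy": 0, "dz": -2, "spin": 0}, {"dx": -5, "dy": 0, "dz": -6, "spin": 0}, {"dx": -9, "dy": 0, "dz": -10, "spin": 0}, {"dx": -14, "dy": -1, "dz": -14, "spin": 0}, {"dx": -19, "dy": -3, "dz": -16, "spin": 0}, {"dx": -24, "dy": -5, "dz": -16, "spin": 0}, {"dx": -29, "dy": -7, "dz": -16, "spin": 0}, {"dx": -34, "dy": -9, "dz": -16, "spin": 0}, {"dx": -39, "dy": -11, "dz": -16, "spin": 0}, {"dx": -43, "dy": -12, "dz": -16, "spin": 0}, {"dx": -43, "dy": -12, "dz": -16, "spin": 0}]'

```text
time_s: 24.78
tcp_pos: [0.3547, -0.2551, 0.1425]
orientation: [-0.0, 0.766, 0.642, 0.0]
contact_force: [-0.2, 1.1, -0.0]
finger_gap: 0.0249
finger_force: 0.0
```

```bash
python3 -c "
from h import *
T=read_camera('top');S=read_camera('scene')
for n,p,z,r in(('r1',(.020,.113),.0095,14),('r2',(-.055,.112),.0095,14),('r3',(-.007,.066),.0095,14)):
  u=proj(T,(*p2w(*p),z)).round().astype(int); g=cv2.cvtColor(T['img'],cv2.COLOR_BGR2GRAY)[u[1]-r:u[1]+r+1,u[0]-r:u[0]+r+1]
  k,l,st,ce=cv2.connectedComponentsWithStats((g>85).astype(np.uint8)); j=1+np.argmax(st[1:,4]); q=st[j,:2]+(st[j,2:4]-1)/2+u-r; print(n,st[j],(w2p(ray(T,q,z))*1e3).round(1))
for n,c,u,z,r in(('tinT',T,(357,178),.017,18),('footT',T,(374,265),.019,17),('bearT',T,(324,129),.03,26),('tinS',S,(150,208),.017,18),('footS',S,(158,159),.019,17),('bearS',S,(168,245),.03,26)): b=blob(c,u,r); print(n,b,ray(c,b[0],z).round(4))
cv2.imwrite('pics/s9.png',cv2.resize(T['img'][100:290,90:400],(800,490),interpolation=cv2.INTER_CUBIC))"
```

```text
r1 [  6   5  18  18 192] [ 21.7 112. ]
r2 [  4   5  19  20 203] [-56.3 113.2]
r3 [  5   6  19  19 206] [-8.4 65.8]
tinT (array([355.5, 178. ]), (np.int32(26), np.int32(25)), np.int32(521)) [ 0.5885 -0.2217]
footT (array([374. , 265.5]), (np.int32(25), np.int32(22)), np.int32(421)) [ 0.4068 -0.251 ]
bearT (array([323.5, 129.5]), (np.int32(38), np.int32(36)), np.int32(998)) [ 0.6905 -0.1546]
tinS (array([150. , 208.5]), (np.int32(25), np.int32(26)), np.int32(512)) [ 0.5885 -0.2185]
footS (array([158., 159.]), (np.int32(19), np.int32(21)), np.int32(294)) [ 0.4109 -0.2465]
bearS (array([167.5, 245.5]), (np.int32(42), np.int32(34)), np.int32(975)) [ 0.7017 -0.1512]
```

View pics/s9.png

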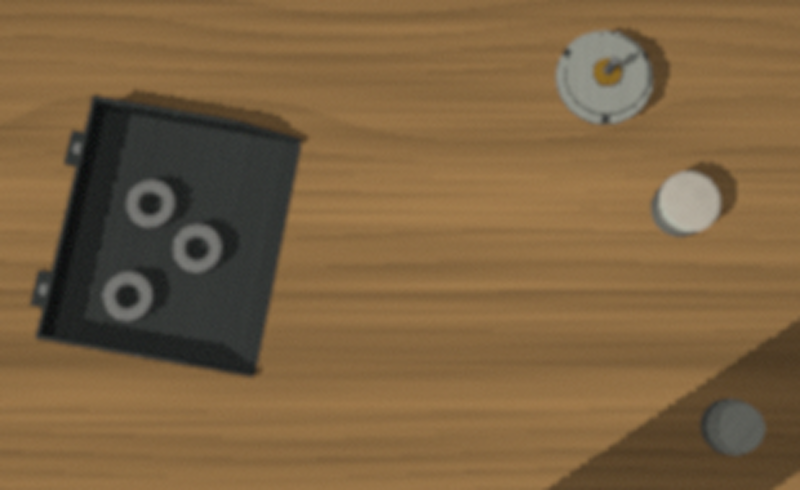

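All three rings lie flat inside the pan, at (150,204), (197,249) and (127,297). The tin, foot and bearing haven't moved, and the arm is clear.

```bash
python3 -c "
from bench import manip
print(manip.hand_in())"
```

```text
the job is handed in; nothing more can be done
None
```

The job is handed in: all three rings were swept over the lip and lie completely inside the pan, and the foot, tin and bearing are where they stood, after about 25 s of the 72 s allowed.

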